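Hang the drilling template on the boring jig's twin pins

ROBOT

A 6-joint arm with a two-finger parallel gripper is mounted at the origin on a cart in front of the work surface, level with it; the furniture and walls round the work are solid. World frame = base frame: x ahead of the robot, y to its left, z up, the work surface at z = 0. Lengths are in mm, angles in degrees, forces in N, time in s.
With the tool pointing down it reaches from about 225 to 725 mm from the base axis. Payload 3.1 kg.
Tool frame: the origin (TCP) lies at the very end of the fingers, on their centre line; the grasp point (between the pads) lies 19 mm behind it; z points along the fingers, y is the direction in which the jaws open and shut (so a half turn about z gives the same grasp; the last joint's range is limited). The gripper opens to 85 mm and grips with 20 to 120 N. Pads are 22 mm wide; open, the fingers measure 114 mm over their backs; the gripper's body (76 mm by 85 mm) begins 54 mm behind the grasp point. The pads swing forward as they close: fully open they stand 13 mm farther back than shut.
Start: joints at [64.068, 2.75, 5.684, 92.934, 0, 82.678], TCP at [167.545, 497.54, 231.312] pointing down, gripper open.
Joint ranges: [-166.93, 166.93], [-56.73, 111.36], [-69.38, 81.34], [-121.58, 131.49], [-85.45, 84.26], [-180, 180]. Speed limits (degrees/s): [159.86, 159.86, 180, 180, 180, 180].

INTERFACE

Orientations are given as [roll, pitch, yaw] about the fixed x, y, z axes, in that order (R = Rz(yaw) Ry(pitch) Rx(roll)).
In Python, from cell import telemetry, imaging, r gives the robot as it stands.
- The arm moves only by the tool servo_tool, never from a script. Its argument "motion" is a list of rows, each an object with "slide": the shift along the world's x, y, z in mm, a list of three; "twist": the turn, a rotation vector about the world's x, y, z in degrees, a list of three. In form: [{"slide": [dx, dy, dz], "twist": [rx, ry, rz]}, ...]. A call has 1 to 12 rows; each row is the pose to reach, as a shift and turn from the pose commanded when the call began; what a row does not reach only later rows make up. A row lasts 1/10 s, in which the tool goes at most 50 mm and 8.59 degrees, less where a joint would pass 70% of its speed; a pose out of reach is approached as far as the arm can. A call with a gripper value outside its range is refused whole. "claw" is the opening, from 0 (shut) to 1 (fully open), set as the call begins (left out, the last holds). The fingers move at their own pace and stop on an object; "newtons" is the grip in N (left out, the last holds). Time passes only in rows, so rows that repeat a pose let the fingers close. It gives the time, the measured TCP pose, the force and the opening at its end, in the units of the state.
- telemetry.state(): the state, without advancing time (a new reading comes with each control period).
- imaging.grab_frame(name): name is "scene" or "top" or "wrist"; returns the picture (400x640x3 uint8, blue, green, red); there is no depth.
- imaging.camera_model(name): a dict with "vfov" (degrees; the focal length in pixels is half the picture's height over the tangent of half this angle, whatever the lens; pixels are square), "cx", "cy" (the principal point, pixels), "k1" (the pictures are not rectified: a ray, as slopes to the right and down, at radius r is drawn at 1 + k1 r^2 times it, then the intrinsics apply), "camera_from_world" (4x4, takes a point from world to camera coordinates); the wrist camera has in their place "hand_eye" (4x4, takes a point from camera to tool coordinates, whose origin is the TCP and whose axes are the flange's). Camera axes: x right, y down, z forward; pixel columns grow to the right and rows downward; lengths in mm; the calibration is good to about 2 mm. A picture is of the moment at which its call begins: read the wrist's pose just before it. camera_model takes no time and is no camera call.
- r.sign_off(): hands the job in, once; it reports no verdict.
The state is a dict: "clock": time; "q": joint angles; "joint_vel": joint speeds; "tau": joint torques, N m; "ee_pos": TCP position; "ee_rot": TCP orientation; "wrist_force": force on the tool from outside, world axes, zero at the start; "wrist_torque": the same for the moment, N m; "finger_gap": opening from 0.0 (shut) to 1.0 (fully open).
Only numpy, scipy, OpenCV 4.12 (cv2) and the standard library are available. Lean on these libraries where they do the work, as an engineer would, in place of code of your own. Each camera call takes 0.05 s, during which the arm holds its last target. There are 200 camera calls.

TASK

Two metal drilling templates with wooden handles lie on the bench. Hang the one whose two big holes match the spacing of the boring jig's two pins (the longer one) on the jig: one hole over each pin, lying fully down and flat on the jig, then let go. Leave the shorter template where it lies.

Things in the scene. Friction and masses are not known exactly. Their poses are not given: they have to be found in the camera images.
- template_grip (a point): The longer template (to hang), loose: grey metal plate 64x170x10 mm lying flat; dark wooden handle bar on top, 22 wide (x), 70 long (y), 50 high. Two 32 mm through holes at y = +58 and -58 mm. Same after a half turn. Point: middle of the handle, over the plate's centre, 35 mm above its underside, 25 below the handle's top. x across plate and handle, y along them, z up.
- short_template_grip (a point): The shorter template, to be left alone: same make, plate 64x130x10 mm, 32 mm holes at y = +37 and -37 mm, handle 22x36x50 mm. Point: middle of its handle, 35 mm above its underside; x across, y along, z up.
- jig: Boring jig, fixed: dark wood base 84x240 mm, risers with flat tops 32 mm above the bench, where the template lies (its handle's middle then 67 mm above the bench). Two upright steel pins at y = +58 and -58 mm, x = 0: 20 mm thick to 52 mm above the bench, tapering to 9 mm at the tips, 70 mm above it. Origin: centre of underside, at bench top. x across, y along the line of pins, z up.

How it is judged:
By the outcome, as a careful person would: the job done as asked, in the order asked, and still so for the second after the job is handed in, with the robot touching nothing.
It also fails if it takes over 38 s, if anything falls off the work surface, if the arm or the gripper's body presses on something with over 40 N, if the wrist force passes 120 N, or if a joint passes its speed limit or range.

## Working session

There is one attempt and no reset: what is moved stays moved. The work goes in short steps, Python scripts to look and compute and a tool call to move; the robot and the scene stay as the last step left them, time stands still between calls to the robot, and variables do not carry over. Pictures are saved under pics/ and viewed, about 8 in all and at most 12, crops included, and the job is handed in when it is done.

Besides the shell and the picture viewer there is one more tool, called after ">>>" as name([rows], argument=value, ...), one row to a line, values as JSON. servo_tool: Moves the arm, as the interface text tells. Its arguments: {"type":"object","properties":{"motion":{"type":"array"},"claw":{"type":"number"},"newtons":{"type":"number"}},"required":["motion"]}

```bash
mkdir -p pics; python3 - <<'E'
from cell import telemetry, imaging, r
import cv2,numpy as np
for n in ["scene","top"]:
    cv2.imwrite(f"pics/{n}0.png",imaging.grab_frame(n)); m=imaging.camera_model(n); print({k:np.round(v,3).tolist() if not isinstance(v,str) else v for k,v in m.items()})
print(imaging.camera_model("wrist")); print(telemetry.state())
E
```

```text
{'vfov': 54.737, 'cx': 326.924, 'cy': 197.278, 'k1': -0.022, 'camera_from_world': [[0.894, -0.448, -0.018, -374.555], [-0.312, -0.592, -0.743, 324.359], [0.322, 0.67, -0.669, 560.621], [0.0, 0.0, 0.0, 1.0]]}
{'vfov': 42.425, 'cx': 323.433, 'cy': 202.639, 'k1': -0.157, 'camera_from_world': [[0.016, -1.0, -0.013, 220.181], [-0.993, -0.014, -0.116, 535.04], [0.116, 0.015, -0.993, 850.241], [0.0, 0.0, 0.0, 1.0]]}
{'vfov': 70.64420391888059, 'cx': 320.2355763504287, 'cy': 197.03398974570118, 'k1': 0.0007207650853610352, 'hand_eye': array([[ 8.36383868e-04, -9.52076536e-01, -3.05858741e-01,
         7.86944888e+01],
       [ 9.99999619e-01,  8.72488019e-04,  1.86627933e-05,
         4.38318833e-01],
       [ 2.49089679e-04, -3.05858640e-01,  9.52076904e-01,
        -1.42123413e+02],
       [ 0.00000000e+00,  0.00000000e+00,  0.00000000e+00,
         1.00000000e+00]])}
{'clock': 0.1, 'q': array([6.40687071e+01, 2.79014286e+00, 5.60105474e+00, 9.29346686e+01,
       5.82625949e-04, 8.26787240e+01]), 'joint_vel': array([-0.00847251, -0.19545049,  0.22959535, -0.04270408,  0.01148406,
       -0.02887746]), 'tau': array([ 2.51997859e-03, -3.39851224e+01,  3.20935571e+01,  1.58775022e-02,
       -1.28894026e-04,  6.56025314e-07]), 'ee_pos': array([167.29463396, 497.04533995, 230.22474169]), 'ee_rot': array([-1.79877326e+02, -1.63485442e-02,  1.61389965e+02]), 'wrist_force': array([ 0.44579331, -0.01397826, -0.01064652]), 'wrist_torque': array([ 0.01602645, -0.01585684,  0.0163287 ]), 'finger_gap': 1.0000465976214665}
```

View pics/top0.png

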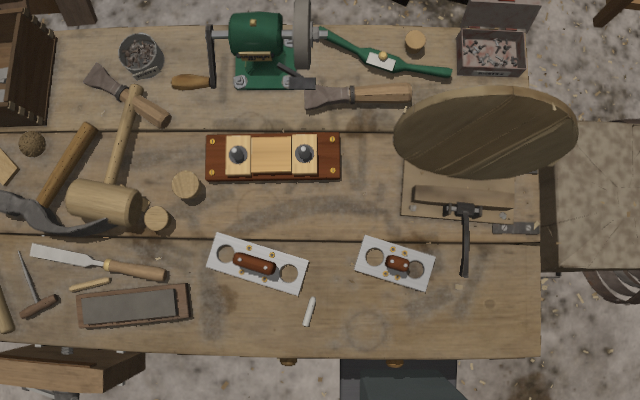

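View pics/scene0.png

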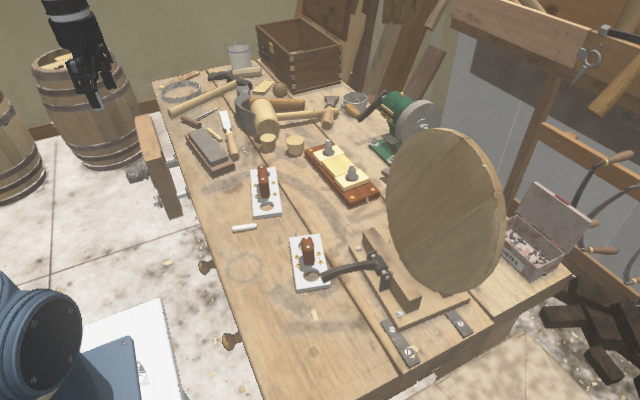

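The top view shows the longer template at about (257,263), with holes near (225,253) and (289,272). The shorter one is at (396,263). The jig pins are near (238,155) and (304,153).

```bash
cat > h.py <<'E'
import cv2,numpy as np
from cell import telemetry, imaging, r
def model(n,T=None):
    m=imaging.camera_model(n); f=200/np.tan(np.radians(m["vfov"]/2))
    K=np.array([[f,0,m["cx"]],[0,f,m["cy"]],[0,0,1.]]); d=np.array([m["k1"],0,0,0.])
    W=np.linalg.inv(m["camera_from_world"]) if T is None else T@m["hand_eye"]
    return K,d,W
def cast(n,px,z,T=None):
    K,d,W=model(n,T)
    u=cv2.undistortPoints(np.float64(px).reshape(-1,1,2),K,d).reshape(-1,2)
    D=np.c_[u,np.ones(len(u))]@W[:3,:3].T; o=W[:3,3]
    return o+D*((z-o[2])/D[:,2])[:,None]
def proj(n,P,T=None):
    K,d,W=model(n,T); C=np.linalg.inv(W)
    return cv2.projectPoints(np.float64(P).reshape(-1,1,3),cv2.Rodrigues(C[:3,:3])[0],C[:3,3],K,d)[0].reshape(-1,2)
E
python3 - <<'E'
from h import *
im=cv2.imread("pics/top0.png"); hsv=cv2.cvtColor(im,cv2.COLOR_BGR2HSV)
m=((hsv[...,1]<40)&(hsv[...,2]>150)).astype(np.uint8)*255
sub=np.zeros_like(m); sub[225:300,195:450]=m[225:300,195:450]
cs,h=cv2.findContours(sub,cv2.RETR_CCOMP,cv2.CHAIN_APPROX_NONE)
for i,c in enumerate(cs):
    if cv2.contourArea(c)<60: continue
    P=cast("top",c.reshape(-1,2).astype(float),10)[:,:2].astype(np.float32)
    print(h[0][i][3],cv2.contourArea(c),c.reshape(-1,2).mean(0),cv2.minAreaRect(P))
# jig: base (dark red) in top
b=((hsv[...,0]<12)&(hsv[...,1]>130)&(hsv[...,2]<150)).astype(np.uint8)*255
s2=np.zeros_like(b); s2[125:190,195:350]=b[125:190,195:350]
c=np.vstack(cv2.findContours(s2,cv2.RETR_EXTERNAL,cv2.CHAIN_APPROX_NONE)[0])
for z in (0,20): print("base",z,cv2.minAreaRect(cast("top",c.reshape(-1,2).astype(float),z)[:,:2].astype(np.float32)))
a=cv2.resize(im[120:300,195:345],None,fx=4,fy=4,interpolation=cv2.INTER_CUBIC)[:,:]
s=cv2.imread("pics/scene0.png"); s=cv2.resize(s[130:230,240:390],None,fx=4,fy=4,interpolation=cv2.INTER_CUBIC)
a=cv2.resize(im[125:190,195:345],None,fx=4,fy=4,interpolation=cv2.INTER_CUBIC)
cv2.imwrite("pics/c1.png",np.vstack([a[:196],s[:400]]))
E
```

```text
-1 2565.0 [394.45631068 262.77669903] ((431.0687255859375, 103.1878433227539), (129.254150390625, 63.619205474853516), 73.42182159423828)
5 1199.5 [392.69364162 264.25433526] ((425.5130310058594, 104.87847900390625), (111.438232421875, 48.15065383911133), 73.88961791992188)
-1 3393.5 [256.72111554 263.15936255] ((426.34320068359375, 343.99761962890625), (170.30335998535156, 64.01112365722656), 73.94519805908203)
9 1566.5 [256.32019704 265.42364532] ((421.08258056640625, 345.6541748046875), (152.5902557373047, 47.73307800292969), 73.68089294433594)
base 0 ((618.6962890625, 323.3113098144531), (87.39899444580078, 243.37904357910156), 1.6008466482162476)
base 20 ((614.5353393554688, 320.931640625), (85.47669219970703, 238.02610778808594), 1.600830316543579)
```

View pics/c1.png

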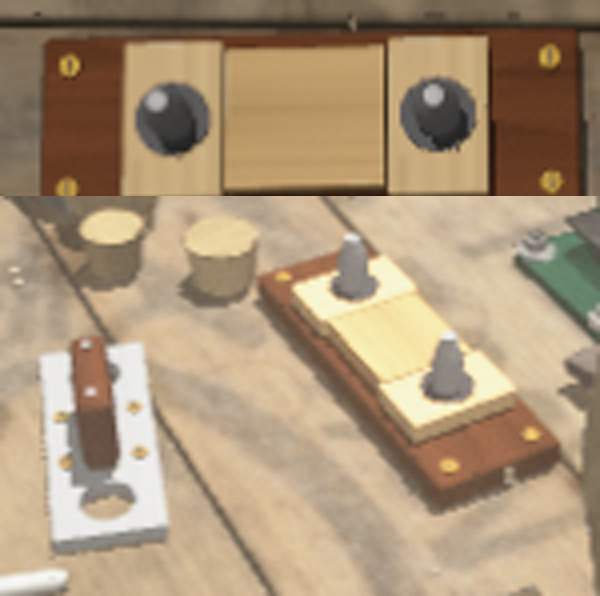

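The crops show the pin tips: top (234,150) and (303.2,148.8), scene (327.7,140.5) and (352,165.5). The long template's plate measures 170.3x64.0, which agrees with the given size.

```bash
python3 - <<'E'
from h import *
# grey pin base collar / tips
t=cast("top",[(234,150),(303.2,148.8)],70); s=cast("scene",[(327.7,140.2),(352,165)],70)
for n,p in(("top",t),("scene",s)): 
    d=p[0]-p[1]; print(n,p.round(1).tolist(),"mid",p.mean(0).round(1),np.hypot(*d[:2]),np.degrees(np.arctan2(d[1],d[0])))
# light riser blocks on z=32 in top
im=cv2.imread("pics/top0.png"); hsv=cv2.cvtColor(im,cv2.COLOR_BGR2HSV)
print("handle top chk",proj("top",[(426.3,344,60)]),"base pred",proj("scene",[(616,322,0)]))
for n,win in(("top",(125,190,195,350)),("scene",(150,210,295,380))):
    im=cv2.imread(f"pics/{n}0.png");hsv=cv2.cvtColor(im,cv2.COLOR_BGR2HSV); a,b,c,d=win
    b_=((hsv[...,0]<13)&(hsv[...,1]>130)&(hsv[...,2]<150)).astype(np.uint8); print(n,hsv[160,335 if n=='top' else 352])
    m=((hsv[...,2]>165)&(hsv[...,1]>50)).astype(np.uint8); q=np.zeros_like(m); q[a:b,c:d]=m[a:b,c:d]
    cs=np.vstack([k for k in cv2.findContours(q,cv2.RETR_EXTERNAL,cv2.CHAIN_APPROX_NONE)[0] if cv2.contourArea(k)>80]).reshape(-1,2)
    print(cv2.minAreaRect(cast(n,cs.astype(float),32)[:,:2].astype(np.float32)))
E
```

```text
top [[613.8, 378.9, 70.0], [617.0, 262.9, 70.0]] mid [615.4 320.9  70. ] 116.10975752854834 91.55479127109041
scene [[612.2, 377.9, 70.0], [615.6, 260.6, 70.0]] mid [613.9 319.2  70. ] 117.3533178678673 91.66272780608236
handle top chk [[252.03219983 263.14970119]] base pred [[339.46794096 174.05933871]]
top [ 11 171  94]
((616.6207275390625, 321.446044921875), (67.97586059570312, 158.28289794921875), 1.563462734222412)
scene [ 17  64 214]
((586.6063232421875, 280.4520568847656), (220.75978088378906, 210.9822998046875), 62.27562713623047)
```

>>> servo_tool([
  {"slide":[24,-14,0],"twist":[0,0,-8]},
  {"slide":[48,-28,0],"twist":[0,0,-16]},
  {"slide":[72,-42,0],"twist":[0,0,-24]},
  {"slide":[96,-56,-15],"twist":[0,0,-32]},
  {"slide":[120,-70,-30],"twist":[0,0,-40]},
  {"slide":[144,-84,-45],"twist":[0,0,-48]},
  {"slide":[168,-98,-60],"twist":[0,0,-56]},
  {"slide":[192,-112,-75],"twist":[0,0,-64]},
  {"slide":[216,-127,-90],"twist":[0,0,-72]},
  {"slide":[240,-142,-105],"twist":[0,0,-80]},
  {"slide":[259,-153.5,-115],"twist":[0,0,-87.5]},
  {"slide":[259,-153.5,-115],"twist":[0,0,-87.5]},
], claw=1, newtons=80)

```text
clock: 1.3
ee_pos: [427.1, 341.5, 113.4]
ee_rot: [-179.9, 0.2, 73.6]
wrist_force: [-0.5, 0.1, -0.1]
finger_gap: 0.997
```

```bash
cat >> h.py <<'E'
from scipy.spatial.transform import Rotation as Ro
def tool():
    s=telemetry.state(); T=np.eye(4); T[:3,:3]=Ro.from_euler("xyz",s["ee_rot"],degrees=True).as_matrix(); T[:3,3]=s["ee_pos"]; return s,T
E
python3 - <<'E'
from h import *
s,T=tool(); im=imaging.grab_frame("wrist"); cv2.imwrite("pics/w1.png",im)
print(s["clock"],s["ee_pos"],s["ee_rot"],s["q"].round(1))
c=np.radians(73.9);u=np.array([np.cos(c),np.sin(c),0]);C=np.array([426.3,344,0])
for P in [C+[0,0,60],C+58*u+[0,0,10],C-58*u+[0,0,10]]:
    p=proj("wrist",P,T)[0]; print(p.round(1)); cv2.circle(im,tuple(int(v) for v in p),4,(0,0,255),1)
cv2.imwrite("pics/w1m.png",im)
E
```

```text
1.3 [427.13435137 341.52591415 113.395455  ] [-179.86575046    0.22836682   73.62467373] [ 3.16e+01  6.60e+00 -3.60e+00  8.00e+01 -1.00e-01  1.38e+02]
[318.7 214.5]
[318.8 128.9]
[319.5 251. ]
```

View pics/w1m.png

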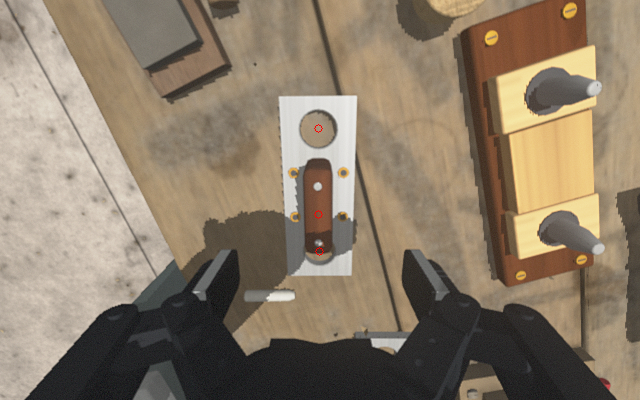

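The projected template centre and holes land on the real ones in the wrist view, at (319,214) and (319,129). Descending now.

>>> servo_tool([
  {"slide":[0,0,-25],"twist":[0,0,0]},
  {"slide":[0,0,-50],"twist":[0,0,0]},
  {"slide":[0,0,-70],"twist":[0,0,0]},
  {"slide":[0,0,-85],"twist":[0,0,0]},
  {"slide":[0,0,-93],"twist":[0,0,0]},
  {"slide":[0,0,-93],"twist":[0,0,0]},
  {"slide":[0,0,-93],"twist":[0,0,0]},
])

```text
clock: 2.05
ee_pos: [426.9, 344.6, 24.2]
ee_rot: [180.0, -0.1, 73.9]
wrist_force: [1.1, 1.4, 0.4]
finger_gap: 0.998
```

```bash
python3 - <<'E'
from h import *
im=cv2.imread("pics/w1.png")
T=np.eye(4); T[:3,:3]=Ro.from_euler("xyz",[-179.86575,.22837,73.62467],degrees=True).as_matrix(); T[:3,3]=[427.134,341.526,113.395]
p=cast("wrist",[(597,88),(601,249)],70,T); d=p[0]-p[1]; print(p.round(1),p.mean(0),np.hypot(*d[:2]),np.degrees(np.arctan2(d[1],d[0])))
print(telemetry.state()["ee_pos"],telemetry.state()["ee_rot"])
E
```

```text
[[614.2 379.7  70. ]
 [618.1 263.9  70. ]] [616.1584939  321.78022648  70.        ] 115.89146296627112 91.91200701364704
[426.90215766 344.61094243  24.23604457] [ 1.79952725e+02 -6.22789106e-02  7.39322290e+01]
```

>>> servo_tool([
  {"slide":[0,0,-2],"twist":[0,0,0]},
  {"slide":[0,0,-2],"twist":[0,0,0]},
  {"slide":[0,0,-2],"twist":[0,0,0]},
  {"slide":[0,0,-2],"twist":[0,0,0]},
  {"slide":[0,0,-2],"twist":[0,0,0]},
  {"slide":[0,0,-2],"twist":[0,0,0]},
  {"slide":[0,0,-2],"twist":[0,0,0]},
  {"slide":[0,0,-2],"twist":[0,0,0]},
  {"slide":[0,0,-2],"twist":[0,0,0]},
  {"slide":[0,0,-2],"twist":[0,0,0]},
], claw=0, newtons=90)

```text
clock: 3.05
ee_pos: [426.7, 344.3, 21.8]
ee_rot: [180.0, -0.0, 73.9]
wrist_force: [-2.1, 0.2, 4.7]
finger_gap: 0.246
```

>>> servo_tool([
  {"slide":[0,0,10],"twist":[0,0,0]},
  {"slide":[0,0,25],"twist":[0,0,0]},
  {"slide":[0,0,45],"twist":[0,0,0]},
  {"slide":[0,0,65],"twist":[0,0,0]},
  {"slide":[0,0,85],"twist":[0,0,0]},
  {"slide":[0,0,95],"twist":[0,0,0]},
  {"slide":[0,0,100],"twist":[0,0,0]},
  {"slide":[0,0,100],"twist":[0,0,0]},
])

```text
clock: 3.85
ee_pos: [426.7, 344.1, 121.6]
ee_rot: [180.0, -0.0, 73.9]
wrist_force: [1.2, 0.5, -4.2]
finger_gap: 0.247
```

>>> servo_tool([
  {"slide":[12,-1,0],"twist":[0,0,1]},
  {"slide":[35,-4,0],"twist":[0,0,3]},
  {"slide":[60,-7,0],"twist":[0,0,6]},
  {"slide":[90,-11,0],"twist":[0,0,9]},
  {"slide":[120,-15,0],"twist":[0,0,12]},
  {"slide":[150,-19,0],"twist":[0,0,15]},
  {"slide":[172,-21,0],"twist":[0,0,17]},
  {"slide":[184,-22.5,0],"twist":[0,0,17.8]},
  {"slide":[189,-23,0],"twist":[0,0,17.8]},
  {"slide":[189,-23,0],"twist":[0,0,17.8]},
  {"slide":[189,-23,0],"twist":[0,0,17.8]},
  {"slide":[189,-23,0],"twist":[0,0,17.8]},
])

```text
clock: 5.05
ee_pos: [614.5, 321.3, 121.1]
ee_rot: [-179.9, 0.0, 91.7]
wrist_force: [-0.7, -0.4, -4.1]
finger_gap: 0.25
```

```bash
python3 - <<'E'
from h import *
s,T=tool(); im=imaging.grab_frame("wrist"); sc=imaging.grab_frame("scene"); 
print(s["clock"],s["ee_pos"],s["ee_rot"],s["wrist_force"],s["finger_gap"])
cv2.imwrite("pics/w2.png",im); cv2.imwrite("pics/s2.png",sc)
a=cv2.resize(im[60:360,160:480],(640,600)); cv2.imwrite("pics/w2c.png",a)
E
```

```text
5.05 [614.49408831 321.31961184 121.13170195] [-1.79938450e+02  1.05612581e-02  9.17282360e+01] [-0.68819421 -0.42430485 -4.06377945] 0.24969931979776458
```

View pics/w2.png

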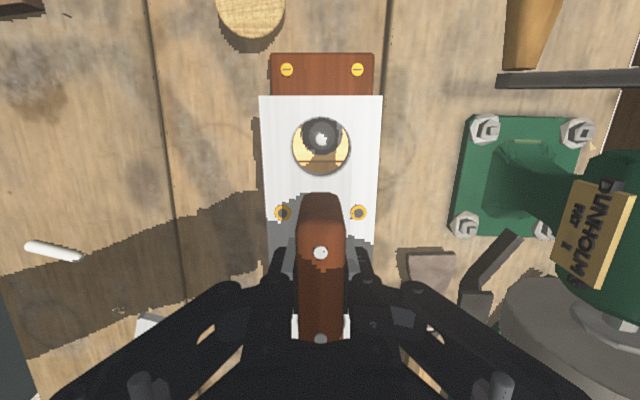

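View pics/s2.png

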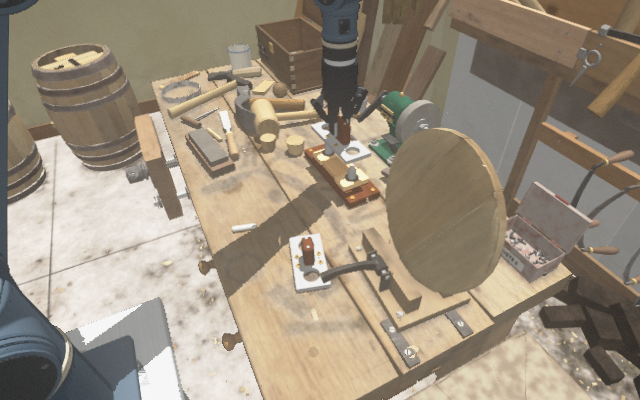

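The wrist view shows the pin tip at about (321,138), seen through the far hole at (321,146). The scene view shows the template held level over the jig and the short template undisturbed.

```bash
python3 - <<'E'
from h import *
im=cv2.imread("pics/w2.png"); T=np.eye(4); T[:3,:3]=Ro.from_euler("xyz",[-179.93845,.01056,91.7282],degrees=True).as_matrix(); T[:3,3]=[614.494,321.32,121.13]
hsv=cv2.cvtColor(im,cv2.COLOR_BGR2HSV)
m=((hsv[...,1]<30)&(hsv[...,2]>170)).astype(np.uint8)
w=np.zeros_like(m); w[95:190,255:385]=m[95:190,255:385]
cs,h=cv2.findContours(w,cv2.RETR_CCOMP,cv2.CHAIN_APPROX_NONE)
for i,c in enumerate(cs):
    if cv2.contourArea(c)<200: continue
    P=cast("wrist",c.reshape(-1,2).astype(float),109.3,T)[:,:2].astype(np.float32)
    print(h[0][i][3],cv2.contourArea(c),cv2.minEnclosingCircle(c),cv2.minEnclosingCircle(P),cv2.minAreaRect(P))
t=((hsv[...,1]<40)&(hsv[...,2]>130)).astype(np.uint8)[125:150,308:334]
mo=cv2.moments(t*255); px=(308+mo["m10"]/mo["m00"],125+mo["m01"]/mo["m00"]); print(px,t.sum(),cast("wrist",[px],70,T))
E
```

```text
-1 10947.0 ((320.6952819824219, 139.10682678222656), 75.52281188964844) ((612.3966064453125, 380.553955078125), 40.52874755859375) ((612.4258422851562, 380.55499267578125), (64.08587646484375, 50.22580337524414), 1.7737267017364502)
1 2836.5 ((320.6377258300781, 146.30746459960938), 30.722841262817383) ((612.8042602539062, 379.0077819824219), 16.628877639770508) ((612.7251586914062, 379.1437072753906), (32.44226837158203, 32.51979064941406), 45.661659240722656)
(320.5298013245033, 138.49006622516555) 151 [[612.70765023 379.49187299  70.        ]]
```

The hole at (612.8, 379.1) and the tip at (612.7, 379.5) agree. Lowering.

>>> servo_tool([
  {"slide":[0,0,-10],"twist":[0,0,0]},
  {"slide":[0,0,-20],"twist":[0,0,0]},
  {"slide":[0,0,-28],"twist":[0,0,0]},
  {"slide":[0,0,-36],"twist":[0,0,0]},
  {"slide":[0,0,-44],"twist":[0,0,0]},
  {"slide":[0,0,-51],"twist":[0,0,0]},
  {"slide":[0,0,-57],"twist":[0,0,0]},
  {"slide":[0,0,-61],"twist":[0,0,0]},
  {"slide":[0,0,-64],"twist":[0,0,0]},
  {"slide":[0,0,-64],"twist":[0,0,0]},
  {"slide":[0,0,-64],"twist":[0,0,0]},
])

```text
clock: 6.25
ee_pos: [615.8, 321.1, 57.7]
ee_rot: [180.0, -0.0, 91.7]
wrist_force: [0.3, -0.2, -4.1]
finger_gap: 0.247
```

>>> servo_tool([
  {"slide":[0,0,-1],"twist":[0,0,0]},
  {"slide":[0,0,-2],"twist":[0,0,0]},
  {"slide":[0,0,-3],"twist":[0,0,0]},
  {"slide":[0,0,-4],"twist":[0,0,0]},
  {"slide":[0,0,-4],"twist":[0,0,0]},
  {"slide":[0,0,-4],"twist":[0,0,0]},
])

```text
clock: 6.85
ee_pos: [615.7, 321.1, 53.9]
ee_rot: [180.0, -0.0, 91.7]
wrist_force: [-1.1, 0.9, -1.3]
finger_gap: 0.251
```

>>> servo_tool([
  {"slide":[0,0,-0.5],"twist":[0,0,0]},
  {"slide":[0,0,-0.5],"twist":[0,0,0]},
  {"slide":[0,0,-0.5],"twist":[0,0,0]},
  {"slide":[0,0,-0.5],"twist":[0,0,0]},
  {"slide":[0,0,-0.5],"twist":[0,0,0]},
  {"slide":[0,0,-0.5],"twist":[0,0,0]},
  {"slide":[0,0,-0.5],"twist":[0,0,0]},
], claw=0.65)

```text
clock: 7.55
ee_pos: [615.6, 321.0, 52.8]
ee_rot: [180.0, 0.0, 91.7]
wrist_force: [0.2, 0.6, 0.1]
finger_gap: 0.648
```

>>> servo_tool([
  {"slide":[0,0,10],"twist":[0,0,0]},
  {"slide":[0,0,25],"twist":[0,0,0]},
  {"slide":[0,0,45],"twist":[0,0,0]},
  {"slide":[0,0,70],"twist":[0,0,0]},
  {"slide":[0,0,95],"twist":[0,0,0]},
  {"slide":[-15,0,115],"twist":[0,0,0]},
  {"slide":[-40,0,130],"twist":[0,0,0]},
  {"slide":[-70,0,135],"twist":[0,0,0]},
  {"slide":[-90,0,135],"twist":[0,0,0]},
  {"slide":[-90,0,135],"twist":[0,0,0]},
  {"slide":[-90,0,135],"twist":[0,0,0]},
])

```text
clock: 8.65
ee_pos: [526.2, 321.3, 189.5]
ee_rot: [179.8, -0.1, 91.7]
wrist_force: [0.4, 0.3, 0.2]
finger_gap: 0.647
```

```bash
python3 - <<'E'
from h import *
s,T=tool(); im=imaging.grab_frame("wrist"); sc=imaging.grab_frame("scene"); print(s["clock"],s["ee_pos"],s["wrist_force"],s["finger_gap"])
a=cv2.resize(sc[110:210,270:400],(520,400),interpolation=cv2.INTER_CUBIC)
cv2.imwrite("pics/s3.png",a); cv2.imwrite("pics/w3.png",im)
hsv=cv2.cvtColor(im,cv2.COLOR_BGR2HSV); m=((hsv[...,1]<30)&(hsv[...,2]>160)).astype(np.uint8)
for c in cv2.findContours(m,cv2.RETR_EXTERNAL,cv2.CHAIN_APPROX_NONE)[0]:
    if cv2.contourArea(c)>3000:
        P=cast("wrist",c.reshape(-1,2).astype(float),42,T)[:,:2].astype(np.float32); print(cv2.boundingRect(c),cv2.minAreaRect(P))
E
```

```text
8.65 [526.21465503 321.33925954 189.52471342] [0.44643321 0.29842111 0.23715968] 0.646899639874603
(371, 104, 74, 155) ((615.4026489257812, 320.4246826171875), (64.53826904296875, 169.58717346191406), 1.7720863819122314)
(0, 0, 77, 199) ((249.61016845703125, 386.3963928222656), (196.9642791748047, 73.24816131591797), 72.7164535522461)
```

View pics/w3.png

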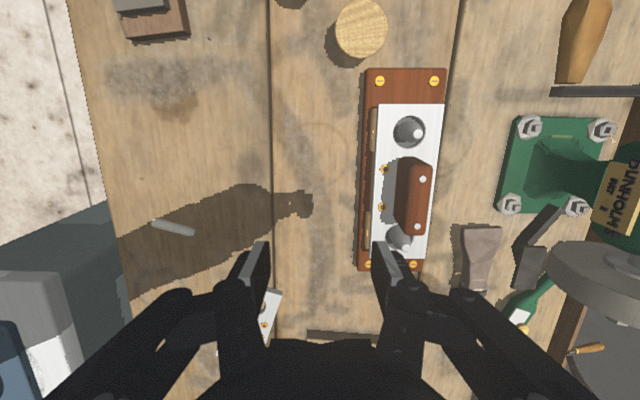

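View pics/s3.png

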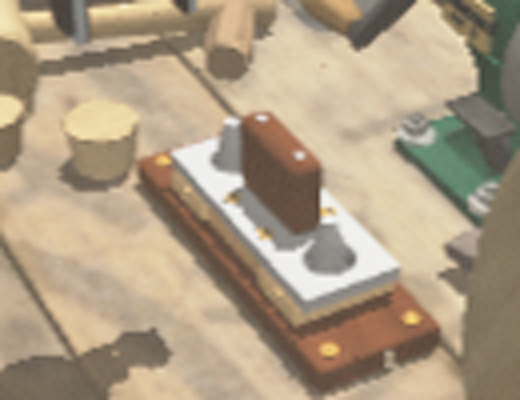

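Both pins stand through the holes. At the seated height the plate measures 169.6x64.5 and is centred on the jig, flat on the risers, and the gripper is clear.

```bash
python3 -c "
from cell import r
print(r.sign_off())"
```

```text
the job is handed in; nothing more can be done
None
```

The longer template is on the jig with one hole over each pin. It lies flat on the risers, and I let go and backed the arm away before handing in at about 9 s.

- **Seating:** With the plane assumed at the seated height of 42 mm, the plate measured 169.6 x 64.5 mm. It was centred at (615.4, 320.4) at 91.8°, against the jig at about (615, 321) and 91.6°. Both final pictures show the pins through the holes.
- **Forces:** The wrist force stayed below 5 N in every reading between moves, and was near zero after release.
- **Shorter template:** I never touched it. The scene picture taken mid-task shows it in place; after release I saw only part of it in the wrist view and did not re-measure it.
- **Disagreements:** The camera views put the jig's centre within about 2 mm of each other, which is inside the calibration tolerance. No check failed.

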